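# Press the walnut wheel blank into the sprung stack magazine

### The arm

A 7-joint arm with a two-finger parallel gripper is mounted at the origin on the work surface. World frame = base frame: x ahead of the robot, y to its left, z up, the work surface at z = 0. Lengths are in m, angles in rad, forces in N, time in s.
With the tool pointing down it reaches from about 0.425 to 0.825 m from the base axis. Payload 3.6 kg.
Tool frame: the origin (TCP) lies midway between the tips of the shut fingers; the grasp point (between the pads) lies tcp_to_grasp behind it (tcp_to_grasp is the distance from the TCP to the grasp point, in m); z points along the fingers, y is the line along which they close (so a half turn about z gives the same grasp; the last joint's range is limited). The gripper opens to 85 mm and grips with 20 to 120 N. Pads are 22 mm wide; open, the fingers measure 114 mm over their backs; the gripper's body (76 mm by 85 mm) begins 54 mm behind the grasp point. The pads swing forward as they close: fully open they stand 13 mm farther back than shut.
Start: joints at [-1.266, 0.615, -0.013, 1.423, 0.008, 1.103, -0.04], TCP at [0.212, 0.615, 0.203] pointing down, gripper open.
Joint ranges: [-3.12, 3.12], [-0.3, 2.06], [-1.34, 1.32], [0.26, 2.42], [-1.36, 4.5], [0.01, 1.98], [-2.84, 2.84]. Speed limits (rad/s): [2.79, 2.79, 3.14, 3.14, 3.14, 3.14, 3.14].

### API

Orientations are given as a unit quaternion [w, x, y, z].
In Python, from cell import observe, get_image, finish_job, tcp_to_grasp gives the robot as it stands.
- The arm moves only by the tool jog_arm, never from a script. Its argument "series" is one flat list of numbers, 7 for each row, row after row: the finger opening in m, from 0 to 0.0854, then the shift along the tool's x, y, z in m, then the turn, a rotation vector about the tool's x, y, z in degrees. In form: [grip, dx, dy, dz, rx, ry, rz, grip, dx, dy, dz, rx, ry, rz, ...]. A call has exactly 10 rows; each row shifts and turns the commanded pose from where the row before left it, along the tool's axes as they then stand; what a row does not reach is not made up. A row lasts 1/8 s, in which the tool goes at most 62.5 mm and 10.7 degrees, less where a joint would pass 70% of its speed; a pose out of reach is approached as far as the arm can. A call is refused whole if a number of a shift passes 0.0625 or a number of a turn 10.7, either way. A call with a gripper value outside its range is refused whole. The fingers move at their own pace and stop on an object; "newtons" is the grip in N (left out, the last holds). Time passes only in rows, so rows that do not move let the fingers close, or fill a call up. It gives the time, the measured TCP pose, the force, the opening and the grip force at its end, in the units of the state.
- observe(): the state, without advancing time (a new reading comes with each control period).
- get_image(name): name is "scene" or "top" or "wrist"; returns a dict with "color" (480x640x3 uint8, red, green, blue), "range_z" (480x640 float32, m along the optical axis (not along the pixel's ray), 0 where there is no reading), "intrinsics" (3x3 intrinsics, pixels), "extrinsics" (4x4, takes a point from camera to world coordinates). Camera axes: x right, y down, z forward; pixel columns grow to the right and rows downward; lengths in m; the calibration is good to about 2 mm. A picture is of the moment at which its call begins.
- finish_job(): hands the job in; it is judged then, once.
The state is a dict: "time_s": time; "joint_pos": joint angles; "joint_velocities": joint speeds; "tau": joint torques, N m; "position": TCP position; "tool_rot": TCP orientation; "wrist_force": force on the tool from outside, world axes, zero at the start; "moment": the same for the moment, N m; "width": opening from 0.0 (shut) to 1.0 (fully open); "gripper_force": force on a finger pad.
Only numpy, scipy, OpenCV 4.12 (cv2) and the standard library are available. Lean on these libraries where they do the work, as an engineer would, in place of code of your own. Each camera call takes 0.05 s, during which the arm holds its last target. There are 200 camera calls.

### The job

Load the dark walnut wheel blank into the spring magazine: set it flat on top between the guide rods and press it straight down onto the blank already inside until both side catches snap over it, then let go so that it stays caught below them. Leave the loose pale beech blank where it lies.

Things in the scene. Friction and masses are not known exactly. Their poses are not given: they have to be found in the camera images.
- walnut_blank: Loose dark-brown walnut disc (toy-wheel blank), 50 mm diameter, 24 mm thick, about 35 g, lying flat on the bench with a small pale centre dot on top. Origin at the centre of its underside, z up.
- beech_blank: Loose pale beech disc of the same size (50 mm x 24 mm), lying on the bench; a bystander, leave it. Origin at the centre of its underside.
- magazine: Fixed; origin: base underside centre, z up. Blue base 150 (x) x 100 (y) x 14 mm. Four 12 mm rods at x +-28, y +-17 mm, flared from 91 to 109 mm high, guide a 50 mm disc with 1.5 mm play. Sprung catches on the +x/-x sides: sloped tops 101 mm high, flat undersides 80.5 mm, tips 42 mm apart; blue posts behind. Its +y/-y sides are open 43 mm wide: fingers can hold the disc there all the way down.
- follower (a joint): Travel (m) of the brass spring follower in the magazine, 4 N at the top, 8 N at the bottom. 0 = up, its one pale blank's top 80 mm above the bench; 0.024 = second blank caught; 0.029 = stop. A disc set in the mouth rests on the catch slopes, underside 89 mm up; pressed (up to 15 N) until its underside is below 56 mm, the catches snap over it and it stays. Closed fingertips can push it too.
Not all that is in view belongs to the job. Several things have the shape of the walnut_blank; the one meant has the colours described above.

How it is judged:
By the outcome, as a careful person would: the job done as asked, in the order asked, and still so for the second after the job is handed in, with the robot touching nothing.
It also fails if it takes over 43 s, if anything falls off the work surface, if the arm or the gripper's body presses on something with over 40 N, if the wrist force passes 120 N, or if a joint passes its speed limit or range.

## Working session

There is one attempt and no reset: what is moved stays moved. The work goes in short steps, Python scripts to look and compute and a tool call to move; the robot and the scene stay as the last step left them, time stands still between calls to the robot, and variables do not carry over. Pictures are saved under pics/ and viewed, at most 10 in all, crops included, and the job is handed in when it is done.

Besides the shell and the picture viewer there is one more tool, called by a JSON object that holds its "api" and its "payload". jog_arm: Moves the arm, as the interface text tells. Its arguments: {"type":"object","properties":{"series":{"type":"array","items":{"type":"number"}},"newtons":{"type":"number"}},"required":["series"]}

```bash
mkdir -p pics; python3 - <<'E'
from cell import *
import cv2,numpy as np
s=observe();print({k:np.round(v,3) for k,v in s.items()},tcp_to_grasp)
for n in("top","scene"):
    d=get_image(n);cv2.imwrite(f"pics/{n}0.png",d["color"][...,::-1]);np.savez(f"{n}0.npz",**d)
E
```

```text
{'time_s': np.float64(0.0), 'joint_pos': array([-1.266,  0.616, -0.013,  1.425,  0.008,  1.103, -0.04 ]), 'joint_velocities': array([-0.001, -0.002,  0.   ,  0.001,  0.001, -0.001,  0.002]), 'tau': array([ 0.0000e+00, -4.6922e+01,  2.5900e-01, -1.7103e+01,  1.0000e-02,
        1.0000e-02, -0.0000e+00]), 'position': array([0.211, 0.614, 0.202]), 'tool_rot': array([-0.   ,  0.165,  0.986, -0.001]), 'wrist_force': array([-0.04 ,  0.12 , -0.062]), 'moment': array([-0.002, -0.039,  0.006]), 'gripper_force': np.float64(0.0), 'width': np.float64(1.0)} 0.0187
```

View pics/top0.png

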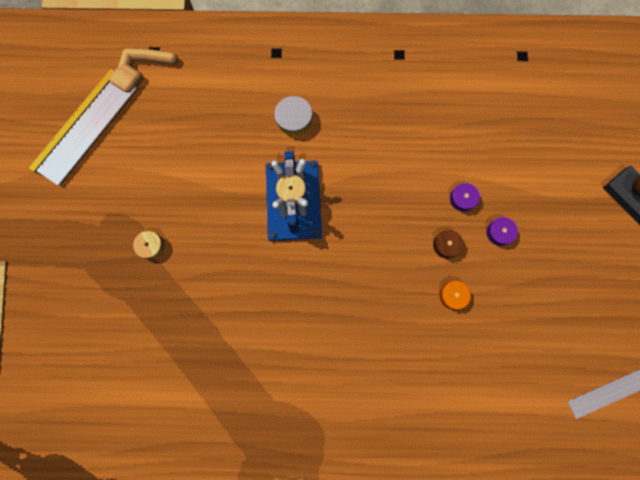

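View pics/scene0.png

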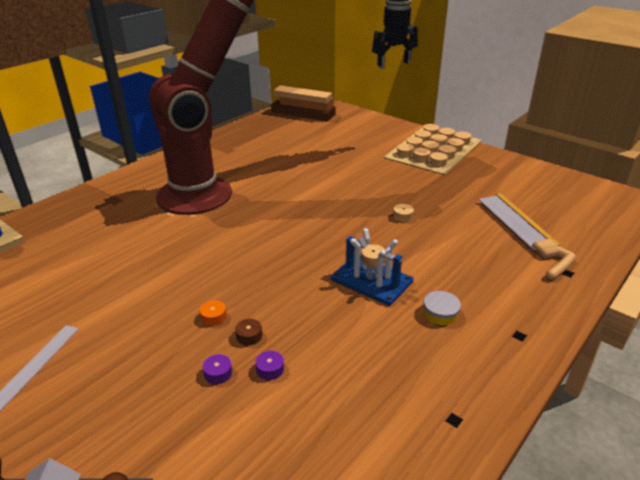

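Top view: the walnut disc is at (448,244), with purple discs at (465,197) and (503,231) and an orange one at (456,295). The magazine is at about (292,201) with its catches along image vertical, the loose beech blank is at (147,244), and a can is at (294,114).

```bash
cat > h.py <<'E'
import numpy as np,cv2
def pt(d,u,v,z=None):
    K,T=d["intrinsics"],d["extrinsics"]
    r=T[:3,:3]@np.linalg.inv(K)@[u,v,1]
    if z is None: return T[:3,3]+r*d["range_z"][int(v),int(u)]
    return T[:3,3]+r*(z-T[2,3])/r[2]
E
python3 - <<'E'
from h import *
d=dict(np.load("top0.npz"))
hsv=cv2.cvtColor(d["color"],cv2.COLOR_RGB2HSV)
for n,u,v in(("wal",448,244),("pur1",465,197),("pur2",503,231),("or",456,295),("mag",291,188),("can",294,112),("beech",147,244)):
    print(n,pt(d,u,v).round(4), pt(d,u,v,.024).round(4))
# magazine base corners guess
for u,v in((266,164),(317,161),(321,238),(270,241)): print(pt(d,u,v,.014).round(4))
im=d["color"][...,::-1]
a=cv2.resize(im[150:250,255:345],None,fx=6,fy=6,interpolation=cv2.INTER_CUBIC)[:600]
cv2.imwrite("pics/magcrop.png",a)
E
```

```text
wal [ 0.503  -0.2758  0.0245] [ 0.5031 -0.276   0.024 ]
pur1 [ 0.5911 -0.3103  0.026 ] [ 0.5917 -0.3109  0.024 ]
pur2 [ 0.5279 -0.3749  0.0272] [ 0.5286 -0.3762  0.024 ]
or [ 0.4121 -0.2859  0.0245] [ 0.4121 -0.2861  0.024 ]
mag [0.5848 0.0045 0.0823] [0.6042 0.0093 0.024 ]
can [0.7534 0.0078 0.0309] [0.7571 0.0083 0.024 ]
beech [0.495  0.266  0.0226] [0.4947 0.2654 0.024 ]
[0.6544 0.059  0.014 ]
[ 0.6619 -0.0375  0.014 ]
[ 0.5127 -0.0476  0.014 ]
[0.5057 0.0453 0.014 ]
```

View pics/magcrop.png

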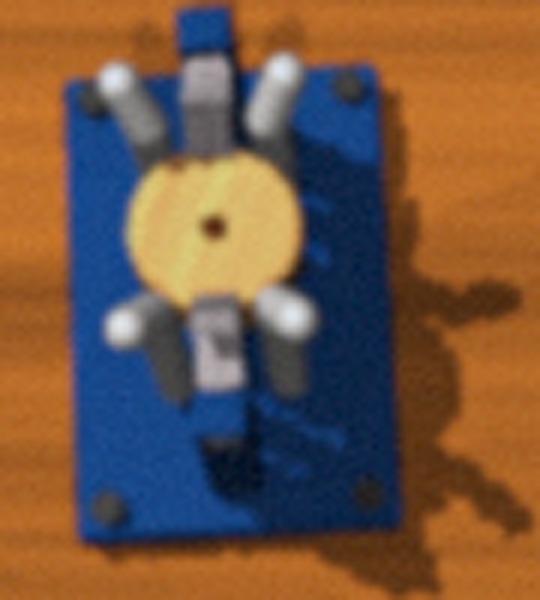

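{"api": "jog_arm", "payload": {"series": [0.064,0,0,0,0,0,-7.8,0.064,0,0,0,0,0,-7.8,0.064,0,0,0,0,0,-7.9,0.064,-0.037,-0.048,0,0,0,0,0.064,-0.037,-0.048,0,0,0,0,0.064,-0.037,-0.048,0,0,0,0,0.064,-0.037,-0.048,0,0,0,0,0.064,-0.037,-0.048,0,0,0,0,0.064,-0.037,-0.048,0,0,0,0,0.064,-0.037,-0.048,0,0,0,0], "newtons": 60}}

```text
time_s: 1.35
position: [0.4971, 0.2981, 0.2028]
tool_rot: [-0.0, -0.039, 0.999, -0.0]
wrist_force: [1.0, 0.2, -0.7]
width: 0.747
gripper_force: 0.0
```

```bash
cat >> h.py <<'E'
from cell import observe,get_image,tcp_to_grasp
from scipy.spatial.transform import Rotation as R
def st(target=None,yawy=94.5):
    s=observe();q=s["tool_rot"];r=R.from_quat(q,scalar_first=True);M=r.as_matrix()
    print("t",s["time_s"],"pos",s["position"].round(4),"ytool",np.degrees(np.arctan2(M[1,1],M[0,1])).round(2),"w",round(s["width"]*85.4,1),"gf",s["gripper_force"],"F",s["wrist_force"].round(1),"j",s["joint_pos"].round(2))
    a=np.radians(yawy);Y=[np.cos(a),np.sin(a),0];Z=[0,0,-1];G=np.c_[np.cross(Y,Z),Y,Z]
    print("rotvec deg",np.degrees((r.inv()*R.from_matrix(G)).as_rotvec()).round(2))
    if target is not None: print("shift",(G.T@(np.array(target)-s["position"])).round(4))
E
python3 -c "
from h import *
st((.503,-.276,.15))"
```

```text
t 1.35 pos [0.4971 0.2981 0.2028] ytool 94.5 w 63.8 gf 0.0 F [ 1.   0.2 -0.7] j [-0.51  0.51 -0.1   1.63  0.06  1.01  1.02]
rotvec deg [-0.01 -0.04 -0.  ]
shift [ 0.0392 -0.5728  0.0528]
```

{"api": "jog_arm", "payload": {"series": [0.064,0.0039,-0.0573,0,0,0,0,0.064,0.0039,-0.0573,0,0,0,0,0.064,0.0039,-0.0573,0,0,0,0,0.064,0.0039,-0.0573,0,0,0,0,0.064,0.0039,-0.0573,0,0,0,0,0.064,0.0039,-0.0573,0,0,0,0,0.064,0.0039,-0.0573,0.013,0,0,0,0.064,0.0039,-0.0573,0.013,0,0,0,0.064,0.0039,-0.0573,0.013,0,0,0,0.064,0.0039,-0.0573,0.013,0,0,0]}}

```text
time_s: 2.6
position: [0.5019, -0.276, 0.1504]
tool_rot: [-0.0, -0.039, 0.999, 0.0]
wrist_force: [1.8, 0.6, 0.6]
width: 0.749
gripper_force: 0.0
```

```bash
python3 -c "
from h import *
d=get_image('wrist');cv2.imwrite('pics/w1.png',d['color'][...,::-1]);np.savez('w1.npz',**d)
st((.503,-.276,-.003))"
```

```text
t 2.65 pos [ 0.4985 -0.2876  0.1486] ytool 93.77 w 64.0 gf 0.0 F [-1.  -7.2  0. ] j [ 0.49  0.56 -0.01  1.72  0.02  0.87  2.1 ]
rotvec deg [-0.46 -0.24 -0.73]
shift [-0.0054  0.0112  0.1516]
```

View pics/w1.png

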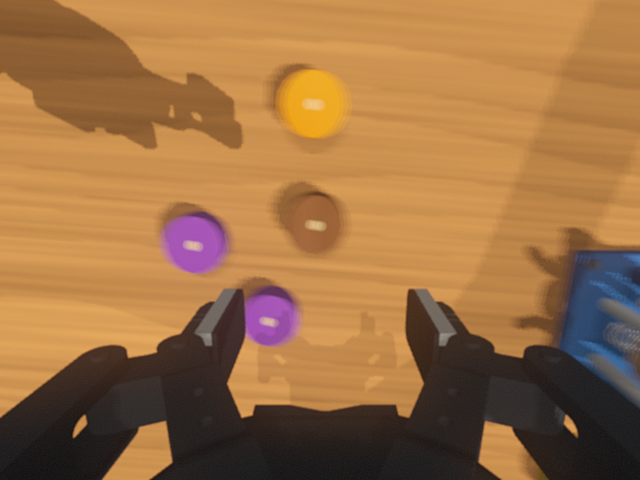

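The walnut is at about (315,222) in this view, blurred because the arm was still settling. I'll go down partway, let it settle, and look again.

{"api": "jog_arm", "payload": {"series": [0.064,0,0,0,0,0,0,0.064,0,0,0.02,0,0,0,0.064,0,0,0.03,0,0,0,0.064,0,0,0.03,0,0,0,0.064,0,0,0.01,0,0,0,0.064,0,0,0,0,0,0,0.064,0,0,0,0,0,0,0.064,0,0,0,0,0,0,0.064,0,0,0,0,0,0,0.064,0,0,0,0,0,0]}}

```text
time_s: 3.9
position: [0.5023, -0.2746, 0.0614]
tool_rot: [0.0, -0.039, 0.999, -0.0]
wrist_force: [-0.2, -0.4, -0.3]
width: 0.749
gripper_force: 0.0
```

```bash
python3 -c "
from h import *
d=get_image('wrist');cv2.imwrite('pics/w2.png',d['color'][...,::-1]);np.savez('w2.npz',**d)
st((.503,-.276,-.003))
hsv=cv2.cvtColor(d['color'],cv2.COLOR_RGB2HSV)
"
```

```text
t 3.95 pos [ 0.5023 -0.2746  0.0613] ytool 94.48 w 63.7 gf 0.0 F [-1.3 -0.8  0.6] j [ 0.47  0.67 -0.02  1.8   0.02  0.67  2.09]
rotvec deg [-0.01  0.01 -0.02]
shift [-0.0006 -0.0015  0.0643]
```

View pics/w2.png

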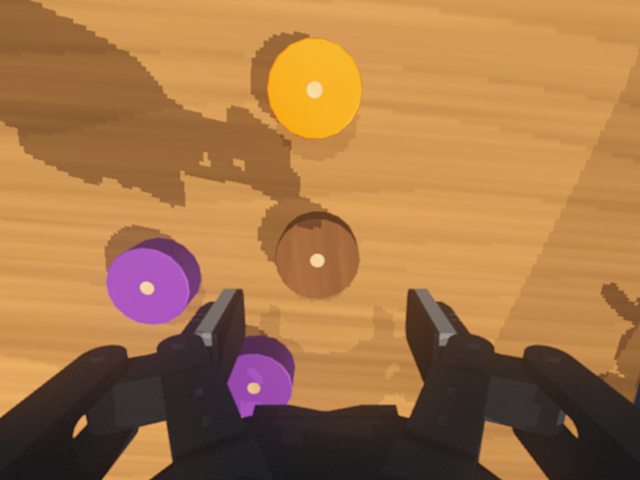

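The walnut's dot is at (317,260). The fingers are centred near column 323, and the purple discs lie outside the finger paths.

```bash
python3 -c "
from h import *
d=dict(np.load('w2.npz'));print(pt(d,317,260,.024),pt(d,317,260))
p=pt(d,317,260,.024);st((p[0],p[1],-.003))"
```

```text
[ 0.50633958 -0.27896329  0.024     ] [ 0.50617853 -0.27896525  0.02447946]
t 3.95 pos [ 0.5023 -0.2746  0.0613] ytool 94.48 w 63.7 gf 0.0 F [-1.3 -0.8  0.6] j [ 0.47  0.67 -0.02  1.8   0.02  0.67  2.09]
rotvec deg [-0.01  0.01 -0.02]
shift [-0.0037 -0.0047  0.0643]
```

{"api": "jog_arm", "payload": {"series": [0.064,-0.0028,-0.0033,0,0,0,0,0.064,0,0,0.025,0,0,0,0.064,0,0,0.025,0,0,0,0.064,0,0,0.014,0,0,0,0.064,0,0,0,0,0,0,0.064,0,0,0,0,0,0,0.044,0,0,0,0,0,0,0.044,0,0,0,0,0,0,0.044,0,0,0,0,0,0,0.044,0,0,0,0,0,0], "newtons": 50}}

```text
time_s: 5.2
position: [0.5053, -0.2776, -0.0028]
tool_rot: [0.0, -0.039, 0.999, -0.0]
wrist_force: [0.6, -0.1, -0.1]
width: 0.514
gripper_force: 0.0
```

```bash
python3 -c "
from h import *
st((.5848,.0045,.16))"
```

```text
t 5.2 pos [ 0.5053 -0.2776 -0.0028] ytool 94.49 w 43.9 gf 0.0 F [ 0.6 -0.1 -0.1] j [ 0.48  0.77 -0.02  1.83  0.02  0.54  2.09]
rotvec deg [-0.01  0.   -0.01]
shift [-0.1014  0.275  -0.1628]
```

```bash
python3 -c "
from h import *
d=get_image('wrist');cv2.imwrite('pics/w3.png',d['color'][...,::-1]);np.savez('w3.npz',**d)
st()"
```

```text
t 5.25 pos [ 0.5053 -0.2775 -0.0028] ytool 94.49 w 43.9 gf 0.0 F [-0.4 -0.9 -0.1] j [ 0.48  0.77 -0.02  1.83  0.02  0.54  2.09]
rotvec deg [-0.    0.   -0.01]
```

View pics/w3.png

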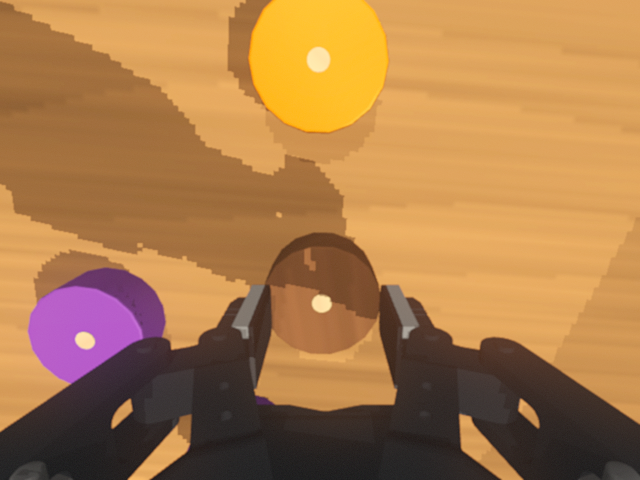

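The pads are shut to 44 mm with no grip force, and the disc at (321,300) appears between or just ahead of them. I'll work out the geometry from the depth image.

```bash
python3 -c "
from h import *
d=dict(np.load('w3.npz'));T=d['extrinsics']
for u,v in((321,303),(321,345),(275,300),(372,300),(330,240),(265,290),(243,325),(385,290),(404,325),(256,300),(395,300),(250,345),(255,320),(390,320),(395,350),(320,410)):
  print(u,v,pt(d,u,v).round(4))
print(T.round(3), d['intrinsics'])"
```

```text
321 303 [ 0.5064 -0.2791  0.024 ]
321 345 [ 0.5256 -0.2777  0.0249]
275 300 [ 0.5064 -0.2983  0.0245]
372 300 [ 0.5039 -0.2579  0.0228]
330 240 [ 0.4815 -0.2773  0.015 ]
265 290 [ 0.4964 -0.3007  0.0379]
243 325 [ 0.4969 -0.3034  0.0643]
385 290 [ 0.493  -0.256   0.0375]
404 325 [ 0.4925 -0.2546  0.0652]
256 300 [ 0.4965 -0.3025  0.0469]
395 300 [ 0.4927 -0.254   0.0468]
250 345 [ 0.5029 -0.3009  0.0654]
255 320 [ 0.4965 -0.3002  0.0614]
390 320 [ 0.4978 -0.256   0.052 ]
395 350 [ 0.503  -0.2555  0.0623]
320 410 [ 0.4961 -0.2794  0.0999]
[[-0.079  0.962  0.263  0.439]
 [ 0.997  0.076  0.021 -0.283]
 [ 0.     0.264 -0.965  0.168]
 [ 0.     0.     0.     1.   ]] [[375.90650823   0.         325.00216523]
 [  0.         375.90650823 238.79980204]
 [  0.           0.           1.        ]]
```

```bash
python3 -c "
from h import *
d=dict(np.load('w3.npz'))
for u,v in((268,286),(264,286),(261,288),(258,286),(262,320),(264,350),(258,380),(387,286),(390,288),(394,287)): print(u,v,pt(d,u,v).round(4))
d=get_image('scene');c=d['color'][200:400,130:400,::-1];cv2.imwrite('pics/s3.png',cv2.resize(c,None,fx=2.9,fy=2.9,interpolation=cv2.INTER_CUBIC))
st()"
```

```text
268 286 [ 0.4964 -0.3002  0.0339]
264 286 [ 0.4966 -0.3017  0.0338]
261 288 [ 0.4966 -0.3025  0.0359]
258 286 [ 0.4969 -0.3041  0.0334]
262 320 [ 0.5026 -0.2997  0.0496]
264 350 [ 0.5147 -0.2987  0.049 ]
258 380 [ 0.5173 -0.2984  0.0625]
387 286 [ 0.4931 -0.2545  0.033 ]
390 288 [ 0.493  -0.2538  0.0352]
394 287 [ 0.4925 -0.2523  0.0352]
t 5.3 pos [ 0.5053 -0.2775 -0.0028] ytool 94.49 w 43.8 gf 0.0 F [ 0.1  0.6 -0.5] j [ 0.48  0.77 -0.02  1.83  0.02  0.54  2.09]
rotvec deg [-0.   -0.   -0.01]
```

View pics/s3.png

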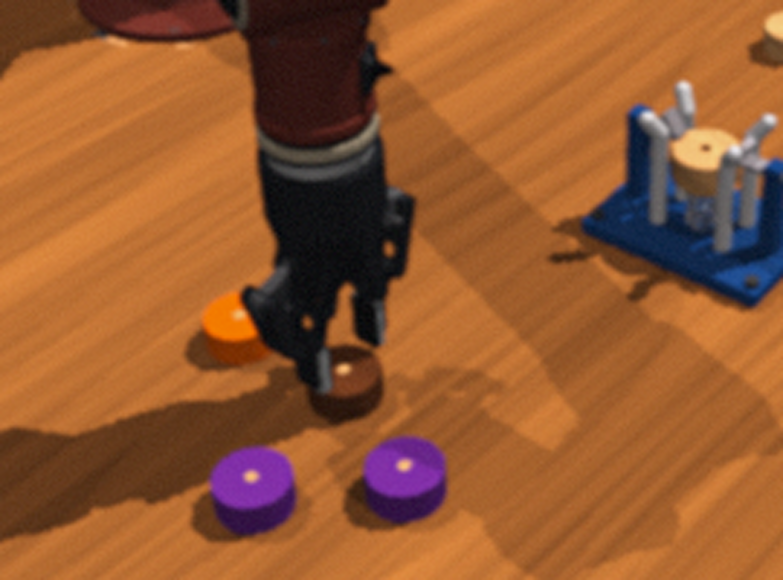

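The scene crop confirms the fingers are above the disc. Depth puts the pad tips at z≈0.033, about 35 mm above the reported TCP. I'll reopen and go lower carefully, watching the force.

{"api": "jog_arm", "payload": {"series": [0.064,0,-0.001,0,0,0,0,0.064,0,0,0,0,0,0,0.064,0,0,0,0,0,0,0.064,0,0,0.006,0,0,0,0.064,0,0,0.006,0,0,0,0.064,0,0,0.006,0,0,0,0.064,0,0,0.005,0,0,0,0.064,0,0,0.003,0,0,0,0.064,0,0,0,0,0,0,0.064,0,0,0,0,0,0]}}

```text
time_s: 6.55
position: [0.5055, -0.2786, -0.0287]
tool_rot: [0.0, -0.039, 0.999, -0.0]
wrist_force: [0.1, -0.1, -0.6]
width: 0.755
gripper_force: 0.0
```

```bash
python3 -c "
from h import *
d=get_image('wrist');cv2.imwrite('pics/w4.png',d['color'][...,::-1]);np.savez('w4.npz',**d)
st()"
```

```text
t 6.6 pos [ 0.5055 -0.2786 -0.0286] ytool 94.49 w 64.1 gf 0.0 F [-0.4  0.   0.9] j [ 0.48  0.81 -0.02  1.83  0.03  0.49  2.09]
rotvec deg [-0.02  0.02 -0.01]
```

View pics/w4.png

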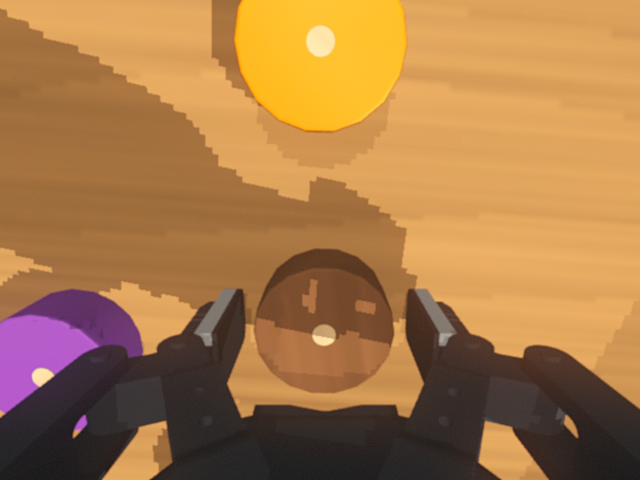

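The pads now straddle the disc, whose dot is at (323,335), with no contact force.

```bash
python3 -c "
from h import *
d=dict(np.load('w4.npz'))
for u,v in((323,335),(240,293),(234,293),(412,293),(418,293),(241,350),(408,350)): print(u,v,pt(d,u,v).round(4))"
```

```text
323 335 [ 0.5067 -0.2792  0.0239]
240 293 [ 0.4984 -0.311   0.0123]
234 293 [ 0.4977 -0.3128  0.0142]
412 293 [ 0.4927 -0.2475  0.0137]
418 293 [ 0.4924 -0.2453  0.0139]
241 350 [ 0.5302 -0.3126 -0.    ]
408 350 [ 0.5251 -0.2413 -0.001 ]
```

{"api": "jog_arm", "payload": {"series": [0.064,-0.0012,0,0.003,0,0,0,0.044,0,0,0,0,0,0,0.044,0,0,0,0,0,0,0.044,0,0,0,0,0,0,0.044,0,0,0,0,0,0,0.044,0,0,-0.01,0,0,0,0.044,0,0,-0.04,0,0,0,0.044,0,0,-0.05,0,0,0,0.044,0,0,-0.05,0,0,0,0.044,0,0,-0.02,0,0,0], "newtons": 50}}

```text
time_s: 7.85
position: [0.508, -0.2792, 0.1419]
tool_rot: [0.003, -0.039, 0.999, -0.001]
wrist_force: [0.7, 0.5, -1.3]
width: 0.571
gripper_force: 51.7
```

```bash
python3 -c "
from h import *
st((.5848,.0045,.15))"
```

```text
t 7.85 pos [ 0.508  -0.2792  0.1419] ytool 94.49 w 48.8 gf 51.744983196258545 F [ 0.7  0.5 -1.3] j [ 0.48  0.57 -0.02  1.72  0.02  0.85  2.1 ]
rotvec deg [-0.18  0.28 -0.01]
shift [-0.0989  0.2768 -0.0081]
```

{"api": "jog_arm", "payload": {"series": [0.044,-0.0167,0.0462,0,0,0,0,0.044,-0.0167,0.0462,0,0,0,0,0.044,-0.0167,0.0462,0,0,0,0,0.044,-0.0167,0.0462,0,0,0,0,0.044,-0.0167,0.0462,0,0,0,0,0.044,-0.0167,0.0462,0,0,0,0,0.044,0,0,0,0,0,0,0.044,0,0,0,0,0,0,0.044,0,0,0,0,0,0,0.044,0,0,0,0,0,0]}}

```text
time_s: 9.1
position: [0.5845, 0.0041, 0.1382]
tool_rot: [-0.0, -0.038, 0.999, -0.0]
wrist_force: [0.2, 1.0, -0.1]
width: 0.564
gripper_force: 51.8
```

```bash
python3 -c "
from h import *
d=get_image('wrist');cv2.imwrite('pics/w5.png',d['color'][...,::-1]);np.savez('w5.npz',**d)
st((.5848,.0045,.15))"
```

```text
t 9.15 pos [0.5846 0.0044 0.1382] ytool 94.37 w 48.9 gf 51.7547732591629 F [ 0.6 -0.  -1.1] j [-0.04  0.58 -0.01  1.7   0.01  0.86  1.59]
rotvec deg [-0.03 -0.01 -0.13]
shift [-0.0003  0.0001 -0.0118]
```

View pics/w5.png

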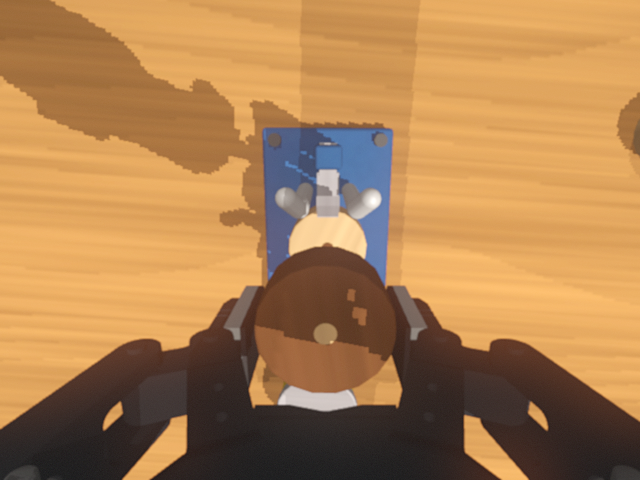

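Walnut is in the grip with its dot at (325,333). The magazine's front rod tops are at (287,199) and (371,199), the inner blank's dot at (327,246), and the base's front corners at (264,128) and (392,128).

```bash
python3 -c "
from h import *
d=dict(np.load('w5.npz'))
print('held',pt(d,325,333),'inner',pt(d,327,246,.08),pt(d,327,240))
a,b=pt(d,264,128,.014),pt(d,392,128,.014);m=(a+b)/2;e=b-a
y=np.degrees(np.arctan2(e[1],e[0]))-90;print(a,b,'yaw',y,'c',m[:2]+.075*np.array([np.cos(np.radians(4.5)),np.sin(np.radians(4.5))]))
r=(pt(d,285,199,.109)+pt(d,372,199,.109))/2;print('rodmid',r,pt(d,371,199),pt(d,329,157))
print('left edge lower',pt(d,269,275,.014),pt(d,386,275,.014))
# sub-pixel: blank in magazine by colour
hsv=cv2.cvtColor(d['color'],cv2.COLOR_RGB2HSV)
m=cv2.inRange(d['range_z'],0,10)
"
```

```text
held [0.58334876 0.00401928 0.19359454] inner [0.58560912 0.00541268 0.08      ] [0.5816747  0.00510446 0.07997777]
[ 0.51622723 -0.0473095   0.014     ] [0.5088317  0.04880093 0.014     ] yaw 4.400140554194763 c [0.58729826 0.00663014]
rodmid [0.55089078 0.003362   0.109     ] [0.54916841 0.02610797 0.10881657] [0.52992542 0.00215539 0.08907617]
left edge lower [ 0.63380226 -0.03912013  0.014     ] [0.62628315 0.05835667 0.014     ]
```

{"api": "jog_arm", "payload": {"series": [0.044,-0.0023,0.0013,0,0,0,0,0.044,0,0,0.02,0,0,0,0.044,0,0,0.02,0,0,0,0.044,0,0,0.012,0,0,0,0.044,0,0,0.008,0,0,0,0.044,0,0,0.006,0,0,0,0.044,0,0,0.005,0,0,0,0.044,0,0,0.005,0,0,0,0.044,0,0,0,0,0,0,0.044,0,0,0,0,0,0]}}

```text
time_s: 10.4
position: [0.5871, 0.0073, 0.0623]
tool_rot: [0.0, -0.039, 0.999, -0.0]
wrist_force: [-1.1, 0.4, -0.4]
width: 0.571
gripper_force: 51.8
```

```bash
python3 -c "
from h import *
d=get_image('wrist');cv2.imwrite('pics/w6.png',d['color'][...,::-1]);np.savez('w6.npz',**d)
st((.5868,.006,.022))"
```

```text
t 10.45 pos [0.5871 0.0072 0.0624] ytool 94.49 w 48.5 gf 51.75370931625366 F [-0.4 -0.4 -0.5] j [-0.04  0.68 -0.01  1.76  0.01  0.7   1.59]
rotvec deg [-0.    0.03 -0.01]
shift [ 0.0004 -0.0012  0.0404]
```

View pics/w6.png

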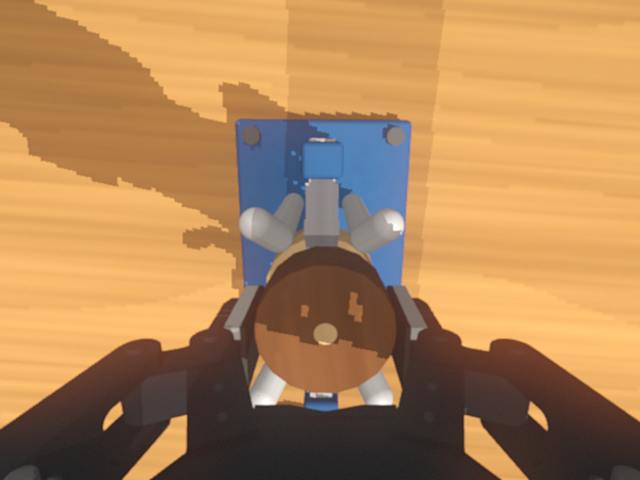

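The disc sits about 1 mm to the right of the rod midline: dot at column 325, rods' mid at about 322. I'll correct that and start into the guides.

{"api": "jog_arm", "payload": {"series": [0.044,0,-0.0012,0,0,0,0,0.044,0,0,0.002,0,0,0,0.044,0,0,0.002,0,0,0,0.044,0,0,0.002,0,0,0,0.044,0,0,0.002,0,0,0,0.044,0,0,0.002,0,0,0,0.044,0,0,0.003,0,0,0,0.044,0,0,0.003,0,0,0,0.044,0,0,0,0,0,0,0.044,0,0,0,0,0,0]}}

```text
time_s: 11.7
position: [0.5899, 0.0061, 0.0526]
tool_rot: [0.004, -0.039, 0.999, -0.0]
wrist_force: [-6.5, -0.1, 34.1]
width: 0.567
gripper_force: 55.2
```

```bash
python3 -c "
from h import *
d=get_image('wrist');np.savez('w7.npz',**d)
st((.5868,.006,.022));print(pt(d,325,325),pt(d,325,345))"
```

```text
t 11.75 pos [0.5898 0.0061 0.0526] ytool 94.48 w 48.7 gf 55.17261564731598 F [-7.8 -0.4 34.3] j [-0.04  0.7  -0.01  1.77  0.01  0.67  1.59]
rotvec deg [-0.03  0.42 -0.02]
shift [0.003  0.0002 0.0306]
[0.5851723  0.00570399 0.10814392] [0.59349964 0.00636424 0.10699873]
```

```bash
python3 - <<'E'
from h import *
def cloud(d):
    v,u=np.mgrid[:480,:640];K,T=d["intrinsics"],d["extrinsics"];z=d["range_z"]
    P=np.stack([(u-K[0,2])/K[0,0]*z,(v-K[1,2])/K[1,1]*z,z],-1)@T[:3,:3].T+T[:3,3];return P
ax=np.array([np.cos(np.radians(4.45)),np.sin(np.radians(4.45))])
def held(d,zlo,zhi,name):
    P=cloud(d);m=((P[...,2]>zlo)&(P[...,2]<zhi)).astype(np.uint8)
    h=cv2.cvtColor(d['color'],cv2.COLOR_RGB2HSV)
    m&=((h[...,0]<20)&(h[...,1]>90)).astype(np.uint8)
    n,l,s,c=cv2.connectedComponentsWithStats(m)
    k=1+np.argmax(s[1:,4]);q=P[l==k]
    (cx,cy),r=cv2.minEnclosingCircle(q[:,:2].astype(np.float32))
    A=np.c_[q[:,:2]-q[:,:2].mean(0),np.ones(len(q))];pl=np.linalg.lstsq(A,q[:,2],rcond=None)[0]
    print(name,'disc',round(cx,4),round(cy,4),'r',round(r,4),'mean',q.mean(0).round(4),'slope deg',np.degrees(pl[:2]).round(2),len(q))
def base(d,name):
    P=cloud(d);h=cv2.cvtColor(d['color'],cv2.COLOR_RGB2HSV)
    m=(abs(P[...,2]-.014)<.004)&(h[...,0]>100)&(h[...,0]<125)&(h[...,1]>120)
    q=P[m][:,:2];a=q@ax;b=q@[-ax[1],ax[0]]
    print(name,'base long min/max',np.percentile(a,[.5,99.5]).round(4),'lat',np.percentile(b,[.5,99.5]).round(4))
    for s in(-1,1):
        for f in(-1,1):
            pass
    w=(P[...,2]>.103)&(P[...,2]<.113)&(h[...,1]<60)
    n,l,s,c=cv2.connectedComponentsWithStats(w.astype(np.uint8))
    for k in range(1,n):
        if s[k,4]>8: 
            g=P[l==k];print('  rod tip',(g[:,:2].mean(0)@ax).round(4),(g[:,:2].mean(0)@[-ax[1],ax[0]]).round(4),s[k,4],c[k].round())
for n in('w5','w6','w7'):
    d=dict(np.load(n+'.npz'));z={'w5':(.188,.2),'w6':(.113,.122),'w7':(.103,.112)}[n]
    held(d,*z,n);base(d,n)
base(dict(np.load('top0.npz')),'top')
c=np.array([.5858,.006]);print('ref c in ax',c@ax,c@[-ax[1],ax[0]])
E
```

```text
w5 disc 0.584 0.0041 r 0.0277 mean [0.5816 0.0041 0.193 ] slope deg [0.57 0.1 ] 15588
w5 base long min/max [0.5125 0.5524] lat [-0.0706  0.0082]
  rod tip 0.5497 -0.0619 414 [287. 199.]
  rod tip 0.55 -0.0172 417 [369. 199.]
w6 disc 0.5864 0.0072 r 0.0275 mean [0.5842 0.0072 0.117 ] slope deg [0.38 0.14] 15236
w6 base long min/max [0.5122 0.6069] lat [-0.0837  0.0045]
  rod tip 0.5494 -0.0618 998 [257. 225.]
  rod tip 0.5497 -0.0175 981 [386. 226.]
  rod tip 0.5755 -0.0666 151 [247. 297.]
  rod tip 0.5753 -0.0103 152 [403. 297.]
  rod tip 0.6174 -0.062 598 [265. 392.]
  rod tip 0.6176 -0.0178 587 [377. 393.]
w7 disc 0.5892 0.006 r 0.0275 mean [0.5865 0.0061 0.1075] slope deg [0.6  0.09] 15257
w7 base long min/max [0.5124 0.6059] lat [-0.0839  0.0041]
  rod tip 0.5495 -0.0618 1182 [256. 225.]
  rod tip 0.5497 -0.0176 1175 [395. 226.]
  rod tip 0.5777 -0.0681 199 [240. 309.]
  rod tip 0.5776 -0.0115 196 [409. 309.]
  rod tip 0.6157 -0.0617 327 [266. 398.]
  rod tip 0.6159 -0.0181 311 [383. 398.]
top base long min/max [0.51  0.656] lat [-0.0877  0.0087]
  rod tip 0.6184 -0.0621 45 [302. 163.]
  rod tip 0.6182 -0.0175 48 [275. 164.]
  rod tip 0.5493 -0.0619 47 [304. 202.]
  rod tip 0.5491 -0.0172 44 [276. 204.]
ref c in ax 0.5844995951101961 -0.039469777248126996
```

Pressing met 34 N without the disc sinking, and the fits show it 1–3 mm too far +x (the arm flexes that way under load). I'll back up to the resting height, let go so it centres on the catch slopes, and then push with closed fingertips.

{"api": "jog_arm", "payload": {"series": [0.044,0,0,-0.008,0,0,0,0.044,0.001,0,-0.004,0,0,0,0.044,0,0,0,0,0,0,0.044,0,0,0,0,0,0,0.064,0,0,0,0,0,0,0.064,0,0,0,0,0,0,0.064,0,0,-0.02,0,0,0,0.064,0,0,-0.04,0,0,0,0.064,0,0,0,0,0,0,0.064,0,0,0,0,0,0]}}

```text
time_s: 13.0
position: [0.585, 0.0059, 0.1175]
tool_rot: [-0.001, -0.039, 0.999, -0.0]
wrist_force: [-0.4, 0.8, -0.3]
width: 0.746
gripper_force: 0.0
```

```bash
cat > disc.py <<'E'
from h import *
def cloud(d):
    v,u=np.mgrid[:480,:640];K,T=d["intrinsics"],d["extrinsics"];z=d["range_z"]
    return np.stack([(u-K[0,2])/K[0,0]*z,(v-K[1,2])/K[1,1]*z,z],-1)@T[:3,:3].T+T[:3,3]
def disc(d,zlo=.06,zhi=.13):
    P=cloud(d);h=cv2.cvtColor(d['color'],cv2.COLOR_RGB2HSV)
    near=(np.hypot(P[...,0]-.585,P[...,1]-.0055)<.03)&(P[...,2]>zlo)&(P[...,2]<zhi)&(h[...,0]<25)&(h[...,1]>80)
    q=P[near];zt=np.percentile(q[:,2],80);q=q[abs(q[:,2]-zt)<.004]
    c=q[:,:2].mean(0);pl=np.linalg.lstsq(np.c_[q[:,:2]-c,np.ones(len(q))],q[:,2],rcond=None)[0]
    lo,hi=np.percentile(q[:,:2],[.5,99.5],axis=0)
    print('disc top z',pl[2].round(4),'mid',((lo+hi)/2).round(4),'ext',(hi-lo).round(4),'slope',np.degrees(pl[:2]).round(2),'n',len(q),'rgb',np.median(d['color'][near],0))
E
python3 -c "
from disc import *
st((.5852,.0057,.1));disc(get_image('wrist'));disc(get_image('scene'))"
```

```text
t 13.0 pos [0.585  0.0059 0.1175] ytool 94.49 w 63.7 gf 0.0 F [-0.4  0.8 -0.3] j [-0.04  0.61 -0.01  1.72  0.01  0.82  1.59]
rotvec deg [ 0.   -0.11 -0.01]
shift [-0.0001 -0.0002  0.0175]
disc top z 0.1134 mid [0.5863 0.0059] ext [0.0475 0.0464] slope [-2.62 -0.02] n 7109 rgb [150.  97.  62.]
disc top z 0.1152 mid [0.5877 0.0058] ext [0.0458 0.0498] slope [-3.44  0.33] n 292 rgb [89. 49. 27.]
```

{"api": "jog_arm", "payload": {"series": [0,0.0005,0,0,0,0,0,0,0,0,0,0,0,0,0,0,0,0,0,0,0,0,0,0,0.015,0,0,0,0,0,0,0.01,0,0,0,0,0,0,0,0,0,0,0,0,0,0,0,0,0,0,0,0,0,0,0,0,0,0,0,0,0,0,0,0,0,0,0,0,0,0], "newtons": 30}}

```text
time_s: 14.35
position: [0.5856, 0.0059, 0.0933]
tool_rot: [0.0, -0.039, 0.999, -0.0]
wrist_force: [-0.2, -0.3, -0.3]
width: 0.001
gripper_force: 0.0
```

```bash
python3 -c "
from disc import *
st((.5847,.0057,.08))
d=get_image('wrist');P=cloud(d);h=cv2.cvtColor(d['color'],cv2.COLOR_RGB2HSV)
disc(d)
m=(abs(P[...,1]-.0057)<.02)&(abs(P[...,0]-.585)<.02)&(P[...,2]>.116)&(P[...,2]<.17)
q=P[m];print(len(q),np.percentile(q[:,2],[0,1,5,50]).round(4));t=q[q[:,2]<np.percentile(q[:,2],3)];print(t.min(0).round(4),t.max(0).round(4))"
```

```text
t 14.35 pos [0.5856 0.0059 0.0933] ytool 94.49 w 0.1 gf 0.0 F [-0.2 -0.3 -0.3] j [-0.04  0.64 -0.01  1.74  0.01  0.76  1.59]
rotvec deg [-0.01  0.02 -0.01]
shift [ 0.0009 -0.0001  0.0133]
disc top z 0.1138 mid [0.5812 0.006 ] ext [0.0375 0.0469] slope [-2.13 -0.16] n 5211 rgb [106.  68.  53.]
5386 [0.116  0.1276 0.1309 0.1586]
[ 0.5663 -0.0059  0.116 ] [0.5804 0.0174 0.1293]
```

{"api": "jog_arm", "payload": {"series": [0,0.0025,0,0.005,0,0,0,0,0,0,0.004,0,0,0,0,0,0,0.003,0,0,0,0,0,0,0.003,0,0,0,0,0,0,0.003,0,0,0,0,0,0,0.003,0,0,0,0,0,0,0.003,0,0,0,0,0,0,0.002,0,0,0,0,0,0,0,0,0,0,0,0,0,0,0,0,0]}}

```text
time_s: 15.65
position: [0.5829, 0.0053, 0.0677]
tool_rot: [0.0, -0.039, 0.999, -0.0]
wrist_force: [-1.3, -0.5, 4.8]
width: -0.003
gripper_force: 2.5
```

```bash
python3 -c "
from disc import *
st();disc(get_image('wrist'));disc(get_image('scene'))"
```

```text
t 15.65 pos [0.5829 0.0053 0.0677] ytool 94.47 w -0.2 gf 2.5465842336416245 F [-1.3 -0.5  4.8] j [-0.04  0.67 -0.01  1.77  0.01  0.7   1.59]
rotvec deg [-0.03 -0.   -0.03]
disc top z 0.0955 mid [0.5802 0.0056] ext [0.0345 0.0473] slope [0.81 0.15] n 4340 rgb [105.  69.  52.]
disc top z 0.0975 mid [0.5885 0.0049] ext [0.0446 0.0485] slope [-0.7   0.64] n 192 rgb [79. 45. 24.]
```

It is sinking level with 4.8 N, its top now at z≈0.0965. I'll keep pressing to below 80 mm.

{"api": "jog_arm", "payload": {"series": [0,-0.001,0,0.003,0,0,0,0,0,0,0.003,0,0,0,0,0,0,0.003,0,0,0,0,0,0,0.003,0,0,0,0,0,0,0.003,0,0,0,0,0,0,0.003,0,0,0,0,0,0,0.002,0,0,0,0,0,0,0.001,0,0,0,0,0,0,0,0,0,0,0,0,0,0,0,0,0]}}

```text
time_s: 17.0
position: [0.5831, 0.0052, 0.047]
tool_rot: [-0.001, -0.039, 0.999, -0.0]
wrist_force: [-2.9, -1.4, 9.8]
width: 0.004
gripper_force: 4.7
```

```bash
python3 -c "
from disc import *
st();disc(get_image('wrist'));disc(get_image('scene'))"
```

```text
t 17.0 pos [0.5831 0.0052 0.047 ] ytool 94.47 w 0.4 gf 4.746771545615047 F [-2.9 -1.4  9.8] j [-0.04  0.7  -0.01  1.78  0.02  0.66  1.59]
rotvec deg [-0.03 -0.11 -0.03]
disc top z 0.1242 mid [0.5734 0.0044] ext [0.011  0.0527] slope [-20.89  -1.76] n 620 rgb [105.  70.  52.]
disc top z 0.0769 mid [0.5848 0.0055] ext [0.04   0.0492] slope [-0.53 -0.39] n 129 rgb [50. 31. 19.]
```

The top is at about 0.076, below the 0.080 needed. I'll press slightly more, then retreat and check that it stays.

{"api": "jog_arm", "payload": {"series": [0,0,0,0.001,0,0,0,0,0,0,0,0,0,0,0,0,0,-0.003,0,0,0,0,0,0,-0.005,0,0,0,0,0,0,-0.02,0,0,0,0,0,0,-0.05,0,0,0,0,0,0,-0.04,0,0,0,0,0,0,0,0,0,0,0,0,0,0,0,0,0,0,0,0,0,0,0,0]}}

```text
time_s: 18.35
position: [0.5829, 0.0058, 0.1614]
tool_rot: [-0.002, -0.039, 0.999, -0.0]
wrist_force: [-0.5, -0.5, 0.4]
width: -0.001
gripper_force: 0.0
```

```bash
python3 -c "
from disc import *
st();disc(get_image('wrist'));disc(get_image('scene'));disc(get_image('top'))
d=get_image('top');print(pt(d,147,244).round(3))
print(abs(d['color'][225:265,125:170].astype(int)-np.load('top0.npz')['color'][225:265,125:170]).mean())"
```

```text
t 18.35 pos [0.5829 0.0058 0.1614] ytool 94.49 w -0.1 gf 0.0 F [-0.5 -0.5  0.4] j [-0.04  0.55 -0.01  1.68  0.01  0.92  1.59]
rotvec deg [ 0.01 -0.2  -0.01]
disc top z 0.0805 mid [0.587  0.0056] ext [0.0437 0.0463] slope [0.16 0.02] n 3530 rgb [150.  98.  66.]
disc top z 0.0826 mid [0.5852 0.0054] ext [0.0418 0.0492] slope [-0.53  0.28] n 234 rgb [86. 45. 24.]
disc top z 0.0812 mid [ 0.588  -0.0081] ext [0.0413 0.0194] slope [-0.06 -0.31] n 215 rgb [139.  74.  37.]
[ 0.363 -0.017  0.709]
40.242592592592594
```

The walnut is caught level with its top at 0.0805, right under the catches, and the robot is clear of it.

```bash
python3 -c "
from cell import *
print(finish_job())"
```

```text
the job is handed in; nothing more can be done
None
```

The walnut blank is in the magazine, held level under both catches with its top at about 80.5 mm. I handed the job in at about 18.5 s with the arm clear; the arm never went near the beech blank after the first move, but it hid that blank from the camera in my last check.

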